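# Hold a spring clip open over a gel cassette

### The arm

A 6-joint arm with a two-finger parallel gripper is mounted at the origin on the work surface. World frame = base frame: x ahead of the robot, y to its left, z up, the work surface at z = 0. Lengths are in m, angles in rad, forces in N, time in s.
With the tool pointing down it reaches from about 0.25 to 0.725 m from the base axis. Payload 4 kg.
Tool frame: the origin (TCP) lies on the centre line of the jaws, within the pads' length; the fingertips stand 19 mm ahead of it and the grasp point (between the pads) is the TCP; z points along the fingers, y is the line along which they close (so a half turn about z gives the same grasp; the last joint's range is limited). The gripper opens to 85 mm and grips with 20 to 120 N. Pads are 22 mm wide; open, the fingers measure 114 mm over their backs; the gripper's body (76 mm by 85 mm) begins 54 mm behind the grasp point. The pads swing forward as they close: fully open they stand 13 mm farther back than shut.
Start: joints at [-1.224, 0.241, 0.005, 1.335, 0, 1.571], TCP at [0.17, -0.47, 0.25] pointing down, gripper open.
Joint ranges: [-2.72, 2.72], [-1.05, 1.87], [-1.09, 1.28], [-1.99, 2.15], [-1.42, 1.44], [-3.14, 3.14]. Speed limits (rad/s): [2.79, 2.79, 3.14, 3.14, 3.14, 3.14].

### API

Orientations are given as a unit quaternion [x, y, z, w].
In Python, from workcell import env gives the robot as it stands. Calls block until the motion is done:
- env.movep(position, orientation): joint-space move of the TCP to a pose.
- env.move_l(position, v=0.15, rotation=None, threshold=None): straight line of the TCP; rotation=None keeps the orientation; v is the mean speed in m/s. With threshold (N) it stops when the force on the tool has changed by that much, and returns True; else False.
- env.move_j(angles): joint-space move.
- env.let_go() and env.grasp(newtons=None): open the fingers fully, or close them until they stop; newtons is the grip in N (None keeps the last).
- env.hold(seconds).
- env.inverse_kinematics(position, orientation): joint angles nearest the present ones, or None.
- env.sense(): the state.
- env.get_image(name): name is "scene" or "top" or "wrist"; returns a dict with "color" (400x640x3 uint8, red, green, blue), "intrinsics" (3x3 intrinsics, pixels), "cam_to_world" (4x4, takes a point from camera to world coordinates); the wrist camera has in their place "tool_from_camera" (4x4, takes a point from camera to tool coordinates, whose origin is the TCP and whose axes are the flange's). Camera axes: x right, y down, z forward; pixel columns grow to the right and rows downward; lengths in m; the calibration is good to about 2 mm. A picture is of the moment at which its call begins: read the wrist's pose just before it. There is no depth.
A pose or a line that the arm cannot do raises env.PlanningError and nothing moves.
- env.sign_off(): hands the job in; it is judged then, once.
Trained networks look in the newest picture that a camera, given by its name, has taken for a name from the list of things; names that differ only in an ending like _2 or _b are one class to them, and where a whole thing is asked for, a point or a joint stands for the part that bears it (a point fixed in the world has none). Each returns a list of dicts, best first, with "p" (0 to 1); they miss things now and then, are a little off and sometimes report something else, mostly with a low value. They report only what shows in the picture. A call takes as long as a camera call. They do not tell look-alikes from the thing itself.
- env.outline_of(camera, target): "mask" (400x640 bool, what is visible of it) and "pixel" ([row, column] in pixels, amid what is visible of it).
The state is a dict: "time_s": time; "q": joint angles; "joint_vel": joint speeds; "tau": joint torques, N m; "ee_pos": TCP position; "ee_rot": TCP orientation; "contact_force": force on the tool from outside, world axes, zero at the start; "ft_torque": the same for the moment, N m; "width": finger opening in m; "grasp_force": force on a finger pad.
Only numpy, scipy, OpenCV 4.12 (cv2) and the standard library are available. Lean on these libraries where they do the work, as an engineer would, in place of code of your own. Each camera call takes 0.05 s, during which the arm holds its last target. There are 200 camera calls.

### The job

Pinch the wide spring clip open, draw it up off its parking sheet and lower it, still spread, astride the notched top edge of the white gel cassette, square to it and with its throat bearing in the notch, until you feel the cassette give about 5 mm on its sprung foot (it must not be pushed to the bottom). Finish while still holding it there: jaws gaping clear of both faces of the cassette, because a colleague will slip a spacer in. Leave the narrow clip parked and the other things on the bench where they are.

Things in the scene. Friction and masses are not known exactly. Their poses are not given: they have to be found in the camera images.
- wide_clip_mid (a point): the wide steel spring clip, parked upright on the rack, jaws down and clamping the sheet; the point is the centre of its core, half-way up. Axes: z up to the handles, y along its 40 mm width, x the way it is squeezed (same both ways round). About 100 g. Handles end 39 mm above the point in a V, 46 mm over the outsides when parked; jaws end 32 mm below it
- wide_clip_throat (a point): the wide clip's throat: centre of the underside of its core (12 mm by 40 mm flat), 5 mm below wide_clip_mid, between the jaws; same axes
- wide_clip_near (a joint): opening angle of the wide clip's jaw on its -x side: 0 clamped on the 6 mm parking sheet, -0.09 shut on nothing, 0.33 fully spread (at the stop); both jaws open together
- wide_clip_far (a joint): the same for the jaw on the +x side
- wide_clip: the same clip; origin at wide_clip_mid, same axes. Squeezing its handles together along x (10 to 12 N) spreads the jaws up to a stop, where the handles stand parallel, 19 mm over their outsides, and the jaw lips gape about 25 mm. A grip of 20 N or more, fingertips about 6 mm above wide_clip_mid, opens it to the stop and holds it
- narrow_clip_mid (a point): the narrow clip, 20 mm wide, otherwise the same shape and height, parked about 110 mm from the wide one on the same sheet (either may be on either side); to be left parked; centre of its core
- rack: parking rack, fixed: black foot 80 by 220 by 12 mm with an upright dark steel sheet 6 mm thick (along its x) and 200 mm long (along its y), top edge 75 mm above the bench; the wide clip's throat sits on that edge. Origin under its centre on the bench, z up
- notch (a point): centre of the notch floor in the cassette's top edge, about 120 mm above the bench; it sinks with the cassette, a white upright plate 6 mm thick (along x) and 160 mm wide (along y) in a grey casting stand; the notch is 60 mm wide and 10 mm deep. Axes: x across the thickness, y along the edge, z up
- cassette (a joint): how far the cassette has been pushed down on its sprung foot, m: 0 untouched, 0.014 at the bottom stop. It starts to give at about 1 N, sinks 5 mm at about 5 N and 10 mm at about 9 N, and springs back
- stand: the grey casting stand that carries the cassette, fixed, 90 by 210 mm, end posts 70 mm high; origin under its centre on the bench, z up, same axes as the notch
- amber_bottle_mid (a point): bystander: small amber bottle, 44 mm across, 85 mm high; its centre
- beaker_mid (a point): bystander: clear open beaker, 56 mm across, 60 mm high; its centre
- tip_box_mid (a point): bystander: yellow pipette tip box, 85 by 120 by 51 mm; its centre
- flask_mid (a point): bystander: conical metal flask, 68 mm across the foot, 102 mm high; its centre
- marker_mid (a point): bystander: black marker pen lying down, 14 mm thick, 134 mm long; its centre
- timer_mid (a point): bystander: flat white timer, 60 by 70 by 20 mm; its centre
Mind the look-alikes: they are no part of the job. What is shaped like the wide_clip but blue or red is not meant.

How it is judged:
On the way:
1. the wide clip is spread and has been drawn up clear of its parking sheet (z of wide_clip_throat in the frame of rack above 0.11 m and value of joint wide_clip_near above 0.2 rad and contact force between wide_clip and rack below 0.05 N), for 0.1 s.
At the end, for the whole second after the job is handed in: Wide clip held spread (both jaws over 0.22 rad), throat bearing in the notch (within 14 mm of its middle, 5 mm of its floor), upright and square to 0.2 rad, cassette sunk 2 to 10 mm, jaw lips clear of it, gripper not touching cassette or stand, narrow clip within 15 mm of its place (value of joint each of wide_clip_near, wide_clip_far above 0.22 rad and value of joint cassette between 0.002 and 0.01 m and contact force between wide_clip and stand above 0.5 N and contact force between the fingers and wide_clip above 2 N and contact force between each of the arm, the fingers and stand below 0.2 N and contact force between each of wide_clip_near_c1, wide_clip_far_c1 and stand below 0.3 N and distance between wide_clip_throat and notch below 0.014 m and z of wide_clip_throat in the frame of notch below 0.005 m and angle between wide_clip's own z axis and vertical below 0.2 rad and angle between the y axis of wide_clip and the y axis of notch, either way round below 0.2 rad and distance of narrow_clip_mid from where it was at the start of the episode below 0.015 m); the arm keeps its last pose, push and grip.
It fails at once if the narrow clip is knocked or taken off its parking place (moved 15 mm) (distance of narrow_clip_mid from where it was at the start of the episode above 0.015 m).
It fails at once if a bystander is shifted by 30 mm (distance of any of amber_bottle_mid, beaker_mid, tip_box_mid, flask_mid, marker_mid, timer_mid from where it was at the start of the episode above 0.03 m).
It also fails if it takes over 37 s, if anything falls off the work surface, if the arm or the gripper's body presses on something with over 40 N, if the wrist force passes 120 N, or if a joint passes its speed limit or range.

## Working session

There is one attempt and no reset: what is moved stays moved. The work goes in short steps, each a Python script; the robot and the scene stay as the last script left them, time stands still between calls to the robot, and variables do not carry over. Pictures are saved under pics/ and viewed, at most 10 in all, crops included, and the job is handed in when it is done.

```bash
mkdir -p pics; python3 - <<'E'
from workcell import env
import cv2,numpy as np,pickle
np.set_printoptions(precision=4,suppress=True)
D={}
for c in("scene","top"):
    i=env.get_image(c);D[c]=i
    cv2.imwrite(f"pics/{c}0.png",i["color"][:,:,::-1])
    print(c,i["intrinsics"].tolist());print(i["cam_to_world"])
    for t in("wide_clip","narrow_clip_mid","rack","notch","cassette","stand"):
        for r in env.outline_of(c,t)[:3]:print(t,round(r["p"],2),r["pixel"],r["mask"].sum());D.setdefault((c,t),[]).append(r)
pickle.dump(D,open("d.pkl","wb"))
print(env.sense())
E
```

```text
scene [[495.9489152597568, 0.0, 317.41853290178824], [0.0, 495.9489152597568, 201.09027642118212], [0.0, 0.0, 1.0]]
[[ 0.3944  0.5877 -0.7064  1.2829]
 [ 0.9188 -0.2658  0.2919 -0.2784]
 [-0.0162 -0.7641 -0.6448  0.7733]
 [ 0.      0.      0.      1.    ]]
wide_clip 0.67 [151.5, 349.6] 363
wide_clip 0.59 [137.6, 392.4] 291
wide_clip 0.58 [156.2, 387.0] 444
narrow_clip_mid 0.71 [173.9, 355.0] 303
narrow_clip_mid 0.35 [158.6, 382.0] 510
rack 0.92 [189.4, 366.2] 2487
notch 0.57 [225.0, 212.7] 2782
cassette 0.56 [224.1, 213.4] 2720
stand 0.73 [155.2, 384.6] 426
stand 0.64 [242.2, 214.2] 5518
top [[381.91864055117213, 0.0, 327.4585124489028], [0.0, 381.91864055117213, 206.97133218805902], [0.0, 0.0, 1.0]]
[[-0.014  -0.9898  0.1415  0.4139]
 [-0.9998  0.0121 -0.0142  0.0327]
 [ 0.0123 -0.1417 -0.9898  1.0669]
 [ 0.      0.      0.      1.    ]]
wide_clip 0.81 [247.1, 238.1] 320
wide_clip 0.78 [292.1, 208.2] 288
wide_clip 0.62 [295.6, 261.6] 279
narrow_clip_mid 0.46 [234.7, 276.3] 125
rack 0.69 [246.2, 265.4] 1790
rack 0.19 [198.2, 332.9] 337
notch 0.85 [222.0, 411.2] 318
notch 0.35 [141.3, 365.6] 492
cassette 0.71 [226.5, 402.8] 253
stand 0.65 [227.4, 403.9] 2484
{'time_s': 0.7, 'q': array([-1.224 ,  0.2406,  0.005 ,  1.3352,  0.    ,  1.5708]), 'joint_vel': array([-0.0007, -0.0007,  0.0004,  0.0003,  0.0005, -0.0011]), 'tau': array([  0.0002, -37.2078,  25.2641,   0.001 ,  -0.0001,  -0.    ]), 'ee_pos': array([ 0.1699, -0.4703,  0.2503]), 'ee_rot': array([0.985 , 0.1725, 0.    , 0.    ]), 'contact_force': array([-0.2049, -0.1348,  0.7072]), 'ft_torque': array([ 0.0904, -0.0122,  0.051 ]), 'grasp_force': 0.0, 'width': 0.08511935017698813}
```

```bash
python3 - <<'E'
import cv2
a=cv2.imread("pics/scene0.png");b=cv2.imread("pics/top0.png")
cv2.imwrite("pics/s1.png",cv2.resize(a[90:330,120:480],(800,533),interpolation=cv2.INTER_CUBIC))
cv2.imwrite("pics/t1.png",cv2.resize(b[110:330,160:490],(800,533),interpolation=cv2.INTER_CUBIC))
E
```

```text
(no output)
```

View pics/s1.png

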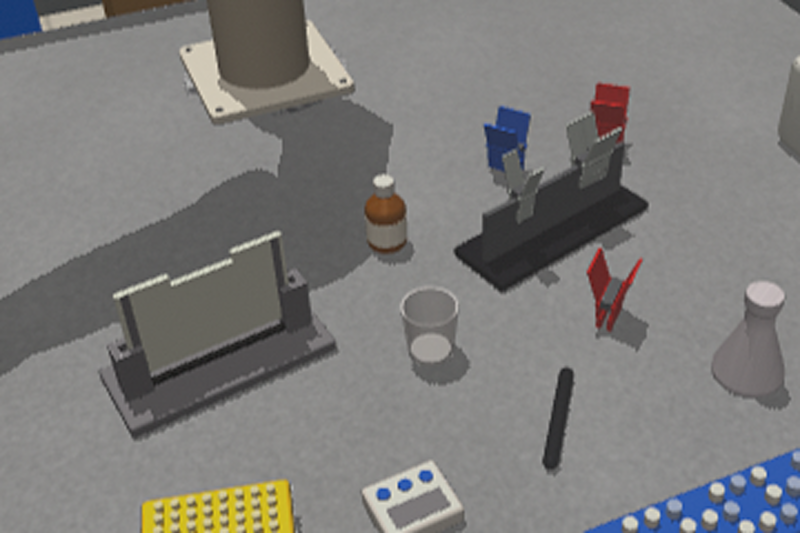

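View pics/t1.png

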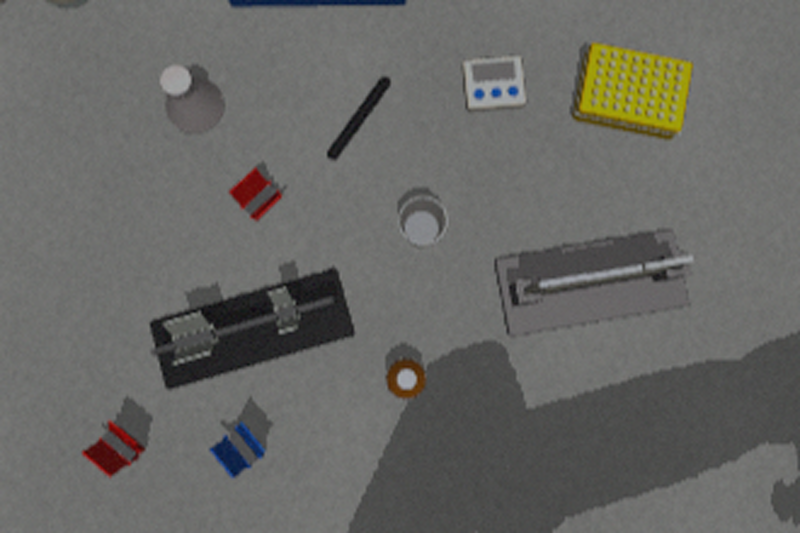

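The top view shows the wide steel clip on the left of the sheet (full-image px about col 238, row 249) and the narrow steel clip to its right (277, 237). The blue clip (258, 294) and the red clips (207, 296; 265, 190) are loose look-alikes on the bench. In the scene view, wide is at (387, 157) and narrow at (355, 175). I'll compute positions, then check from the wrist camera.

```bash
cat > h.py <<'E'
import numpy as np,cv2,pickle
from scipy.spatial.transform import Rotation as R
np.set_printoptions(precision=4,suppress=True)
def ray(K,T,uv):
    d=T[:3,:3]@np.linalg.solve(np.array(K),[uv[0],uv[1],1.]);return T[:3,3],d
def onz(K,T,uv,z):
    o,d=ray(K,T,uv);return o+d*(z-o[2])/d[2]
def quat(yaw): # tool down, tool y along world yaw direction
    y=np.array([np.cos(yaw),np.sin(yaw),0]);z=np.array([0,0,-1.]);x=np.cross(y,z)
    return R.from_matrix(np.c_[x,y,z]).as_quat()
def T_of(s):
    T=np.eye(4);T[:3,:3]=R.from_quat(s["ee_rot"]).as_matrix();T[:3,3]=s["ee_pos"];return T
E
python3 - <<'E'
from h import *
D=pickle.load(open("d.pkl","rb"))
t=lambda c:(160+c[0]/2.424,110+c[1]/2.424)
s=lambda c:(120+c[0]/2.222,90+c[1]/2.222)
P=lambda cam,c,z:onz(D[cam]["intrinsics"],D[cam]["cam_to_world"],(t if cam=="top" else s)(c),z)
def pair(n,cam,a,b,z):
    a,b=P(cam,a,z),P(cam,b,z);d=b-a;print(n,cam,a,b,"mid",(a+b)/2,"len",np.hypot(*d[:2]),"ang",np.degrees(np.arctan2(d[1],d[0]))%180)
pair("sheet","top",(152,351),(334,300),.075)
pair("sheet","scene",(483,212),(622,132),.075)
pair("cass","top",(525,288),(692,260),.13)
pair("cass","scene",(117,295),(282,236),.13)
pair("notch","scene",(172,284),(231,262),.12)
for z in(.08,):
  for n,a,b in(("wide",(191,337),(592,150)),("narrow",(285,309),(523,186))):print(n,P("top",a,z),P("scene",b,z))
for n,a,z in(("bottle",(405,379),.085),("beaker",(422,218),.03)):print(n,P("top",a,z))
for k in(("top","rack"),("top","stand")):
    m=D[k][0]["mask"].astype(np.uint8);r=cv2.minAreaRect(cv2.findNonZero(m));b=cv2.boxPoints(r)
    q=np.array([onz(D["top"]["intrinsics"],D["top"]["cam_to_world"],p,.012) for p in b]);print(k,q[:,:2].tolist(),q.mean(0))
    e=q[1]-q[0],q[2]-q[1]
    for d in e:print(np.hypot(*d[:2]),np.degrees(np.arctan2(d[1],d[0]))%180)
E
```

```text
sheet top [0.4349 0.2893 0.075 ] [0.4864 0.0964 0.075 ] mid [0.4607 0.1929 0.075 ] len 0.19962162512822312 ang 104.9599314568166
sheet scene [0.4859 0.1007 0.075 ] [0.4196 0.3026 0.075 ] mid [0.4528 0.2016 0.075 ] len 0.2124935679725263 ang 108.17222017813933
cass top [ 0.492  -0.1009  0.13  ] [ 0.5185 -0.2729  0.13  ] mid [ 0.5053 -0.1869  0.13  ] len 0.17395470065532279 ang 98.74826166204826
cass scene [ 0.5227 -0.2669  0.13  ] [ 0.5046 -0.1124  0.13  ] mid [ 0.5136 -0.1896  0.13  ] len 0.15554410821087533 ang 96.69000962374648
notch scene [ 0.5165 -0.219   0.12  ] [ 0.509  -0.1631  0.12  ] mid [ 0.5128 -0.1911  0.12  ] len 0.05639487219907991 ang 97.64737146333229
wide [0.4489 0.2473 0.08  ] [0.4422 0.2513 0.08  ]
narrow [0.4772 0.1482 0.08  ] [0.4693 0.1543 0.08  ]
bottle [0.4019 0.0217 0.085 ]
beaker [ 0.5815 -0.0007  0.03  ]
('top', 'rack') [[0.4696456098738056, 0.31481223363248473], [0.530587817178739, 0.09954636143599419], [0.45240086622744113, 0.07702550858403343], [0.3929228111627117, 0.2903781969249331]] [0.4614 0.1954 0.012 ]
0.2237260565149113 105.8069258030621
0.08136576744700645 16.06843797829265
('top', 'stand') [[0.5375975332529381, -0.08182397497264901], [0.5728728436722793, -0.30363111389558156], [0.4820474273520035, -0.3139192494548294], [0.44786912365199394, -0.0946458063605134]] [ 0.5101 -0.1985  0.012 ]
0.2245946446430947 99.03641192847236
0.0914062469584923 6.462561531886365
```

```bash
python3 - <<'E'
from h import *
from workcell import env
N=np.radians
for p,a in(([.513,-.19,.30],7.5),([.446,.249,.25],15.4)):
    for o in(0,180):
        print(a+o,env.inverse_kinematics(p,quat(N(a+o))))
W={}
for n,p,a,tg in(("notch",[.46,-.19,.30],7.5,("notch","cassette")),("wide",[.446,.249,.25],15.4,("wide_clip","narrow_clip_mid","rack"))):
    env.movep(p,quat(N(a)))
    s=env.sense();i=env.get_image("wrist");W[n]=(s,i)
    cv2.imwrite(f"pics/w_{n}.png",i["color"][:,:,::-1])
    print(n,s["time_s"],s["q"],s["ee_pos"],i["tool_from_camera"].tolist())
    for t in tg:
        for r in env.outline_of("wrist",t)[:3]:print(t,r["p"],r["pixel"],r["mask"].sum());W.setdefault((n,t),[]).append(r)
pickle.dump(W,open("w.pkl","wb"));print(i["intrinsics"].tolist())
E
```

```text
7.5 [-0.3547  0.3223  0.2438  1.4923  0.      1.0852]
187.5 [-0.3547  0.3223  0.2438  1.4923  0.     -2.0564]
15.4 [0.5092 0.2621 0.0327 1.3413 0.     1.8112]
195.4 [ 0.5092  0.2621  0.0327  1.3413  0.     -1.3304]
notch 2.2083 [-0.3931  0.2205  0.1072  1.4578 -0.0004  1.0483] [ 0.4596 -0.1907  0.2998] [[0.00059440883774261, -0.9485699262461454, -0.31656712037025314, 0.08303382915220742], [0.9999998224435274, 0.0005504410848279846, 0.00022831452893413298, -0.0004143735093434242], [-4.232074671449378e-05, -0.31656719987388593, 0.9485700850084614, -0.12393818669085838], [0.0, 0.0, 0.0, 1.0]]
notch 0.7 [182.2, 368.2] 2403
cassette 0.82 [183.9, 365.7] 2421
cassette 0.74 [167.0, 361.1] 11128
wide 3.9833 [ 0.5076  0.262   0.0329  1.3414 -0.0004  1.811 ] [0.4465 0.2482 0.2502] [[0.0005942853514859014, -0.948567850948249, -0.31657333901063345, 0.08307556808217642], [0.9999998215912776, 0.0005446143159526063, 0.0002453826794892402, -0.00018980290115505616], [-6.0351748468882296e-05, -0.3165734283585204, 0.9485680053717809, -0.12393864580843894], [0.0, 0.0, 0.0, 1.0]]
wide_clip 0.93 [260.9, 438.5] 1075
wide_clip 0.81 [195.0, 209.4] 1747
wide_clip 0.73 [195.1, 320.9] 2320
narrow_clip_mid 0.9 [289.8, 323.6] 1122
rack 0.91 [215.6, 325.4] 8042
[[314.04737167191104, 0.0, 323.6393490163574], [0.0, 314.04737167191104, 206.04039145271832], [0.0, 0.0, 1.0]]
```

```bash
python3 - <<'E'
import cv2
a=cv2.imread("pics/w_wide.png");cv2.imwrite("pics/w_wide1.png",cv2.resize(a[100:340,160:480],(800,600),interpolation=cv2.INTER_CUBIC))
a=cv2.imread("pics/w_notch.png");cv2.imwrite("pics/w_notch1.png",cv2.resize(a[60:300,200:520],(800,600),interpolation=cv2.INTER_CUBIC))
E
```

```text
(no output)
```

View pics/w_wide1.png

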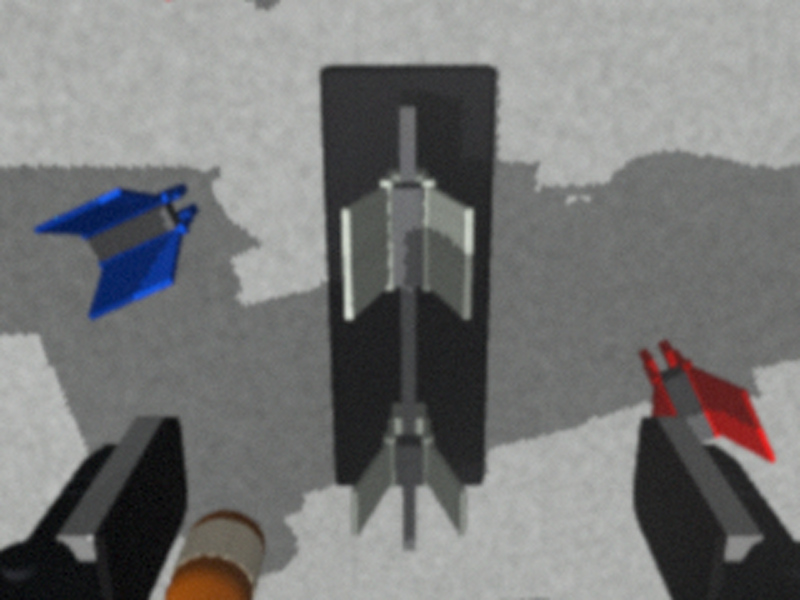

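View pics/w_notch1.png

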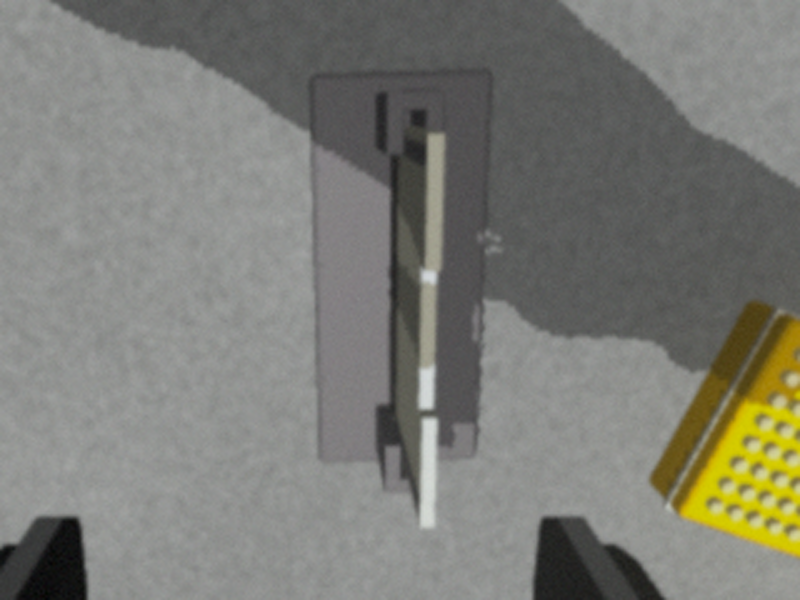

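The wrist view confirms the plain steel wide clip is right in front, with its handle tops at full-image px x 299–347, y 183–228. The narrow clip is lower at about (324, 285), and the blue and red look-alikes lie off to the sides. The cassette's notch runs between px (374, 168) and (371, 227).

```bash
python3 - <<'E'
from h import *
W=pickle.load(open("w.pkl","rb"))
def P(n,c,z):
    s,i=W[n];o=(160,100) if n=="wide" else (200,60)
    return onz(i["intrinsics"],T_of(s)@i["tool_from_camera"],(o[0]+c[0]/2.5,o[1]+c[1]/2.5),z)
def pair(l,n,a,b,z):
    a,b=P(n,a,z),P(n,b,z);d=b-a;print(l,"mid",(a+b)/2,"len",np.hypot(*d[:2]),"ang",np.degrees(np.arctan2(d[1],d[0]))%180)
pair("sheet","wide",(407,107),(408,549),.075)
pair("handles L","wide",(347,208),(347,320),.119)
pair("handles R","wide",(469,207),(469,320),.119)
pair("handle across","wide",(343,264),(473,264),.119)
pair("core top","wide",(408,188),(408,287),.085)
pair("narrow tops","wide",(354,510),(463,508),.119)
pair("foot far","wide",(321,68),(497,68),.012)
pair("cass top","notch",(436,133),(428,527),.13)
pair("notch","notch",(434,270),(428,417),.13)
pair("stand far","notch",(312,75),(491,71),.012)
pair("stand near","notch",(320,461),(474,457),.012)
pair("stand L","notch",(312,75),(320,461),.012)
E
```

```text
sheet mid [0.4601 0.1962 0.075 ] len 0.1994698987832062 ang 105.43672650034945
handles L mid [0.4265 0.2405 0.119 ] len 0.04044697698403886 ang 103.91843869360983
handles R mid [0.4667 0.2517 0.119 ] len 0.04079342394324441 ang 106.73894108092578
handle across mid [0.4465 0.2465 0.119 ] len 0.04451160460200681 ang 15.345876332404842
core top mid [0.4467 0.2455 0.085 ] len 0.03960320397915174 ang 105.32863005369425
narrow tops mid [0.4728 0.1513 0.119 ] len 0.04167220514864818 ang 16.57296711484589
foot far mid [0.4318 0.3016 0.012 ] len 0.07895745094298703 ang 15.352150318239971
cass top mid [ 0.5077 -0.1918  0.13  ] len 0.1602277269749833 ang 99.16272962477476
notch mid [ 0.5073 -0.1916  0.13  ] len 0.06008434695682045 ang 98.0215466393548
stand far mid [ 0.4916 -0.0887  0.012 ] len 0.08798049412800515 ang 8.643343894903257
stand near mid [ 0.5237 -0.2947  0.012 ] len 0.08863130923379028 ang 9.08990643561932
stand L mid [ 0.464  -0.1985  0.012 ] len 0.20887503148050787 ang 98.77481718786535
```

```bash
python3 - <<'E'
from h import *
from workcell import env
q=quat(np.radians(15.35))
env.movep([.4467,.246,.2],q)
env.move_l([.4467,.246,.105],v=.12)
s=env.sense();print(s["time_s"],s["ee_pos"],s["contact_force"])
env.grasp(40);env.hold(.3)
s=env.sense();print(s["time_s"],s["ee_pos"],s["contact_force"],s["width"],s["grasp_force"])
env.move_l([.4467,.246,.16],v=.08);env.move_l([.4467,.246,.27],v=.15);env.hold(.2)
s=env.sense();print(s["time_s"],s["ee_pos"],s["contact_force"],s["ft_torque"],s["width"],s["grasp_force"])
i=env.get_image("wrist");a=i["color"][:,:,::-1]
cv2.imwrite("pics/g.png",cv2.resize(a[160:400,160:480],(800,600)))
sc=env.get_image("scene")["color"][:,:,::-1];cv2.imwrite("pics/g2.png",cv2.resize(sc[60:210,280:480],(800,600)))
E
```

```text
5.4417 [0.4475 0.2465 0.1061] [-0.0656 -0.1301  0.2878]
6.3667 [0.4484 0.2469 0.1071] [ 0.1477 -0.7889  8.0325] 0.017493561015603783 41.528218388557434
8.2917 [0.4462 0.2457 0.2688] [-0.454   0.3184 -1.9612] [-0.022   0.031   0.0077] 0.017926684107128305 40.73289334774017
```

View pics/g2.png

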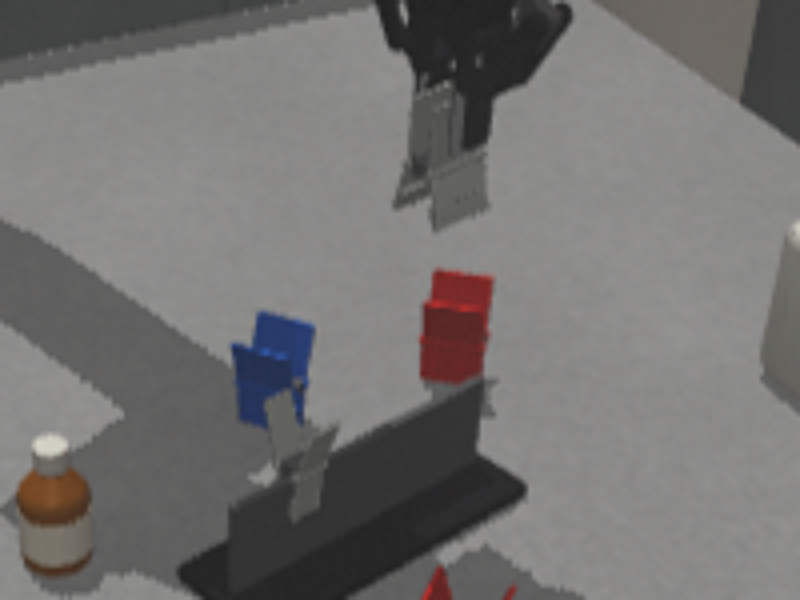

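View pics/g.png

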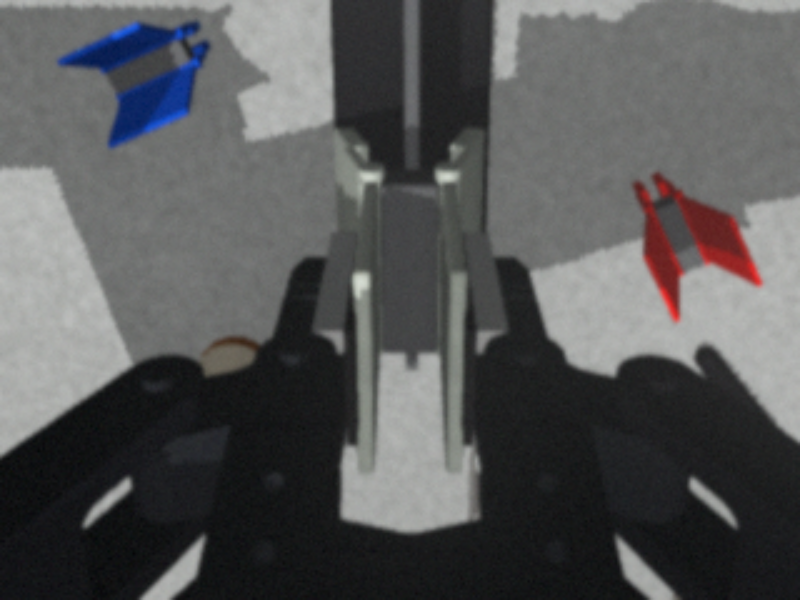

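The clip is spread and clear of the sheet; the narrow clip is still parked. Next I'll carry it over the notch.

```bash
python3 - <<'E'
from h import *
from workcell import env
q=quat(np.radians(8.8));x,y=.5075,-.1917
env.movep([x,y,.27],q);env.move_l([x,y,.20],v=.1);env.hold(.3)
s=env.sense();print(s["time_s"],s["ee_pos"],s["contact_force"],s["width"],R.from_quat(s["ee_rot"]).as_matrix()[:2,1])
i=env.get_image("wrist");cv2.imwrite("pics/n.png",cv2.resize(i["color"][160:400,160:480,::-1],(800,600)))
E
```

```text
11.1667 [ 0.5078 -0.1918  0.2006] [-0.5713  0.0011 -0.6228] 0.017736875447791765 [0.9882 0.1529]
```

View pics/n.png

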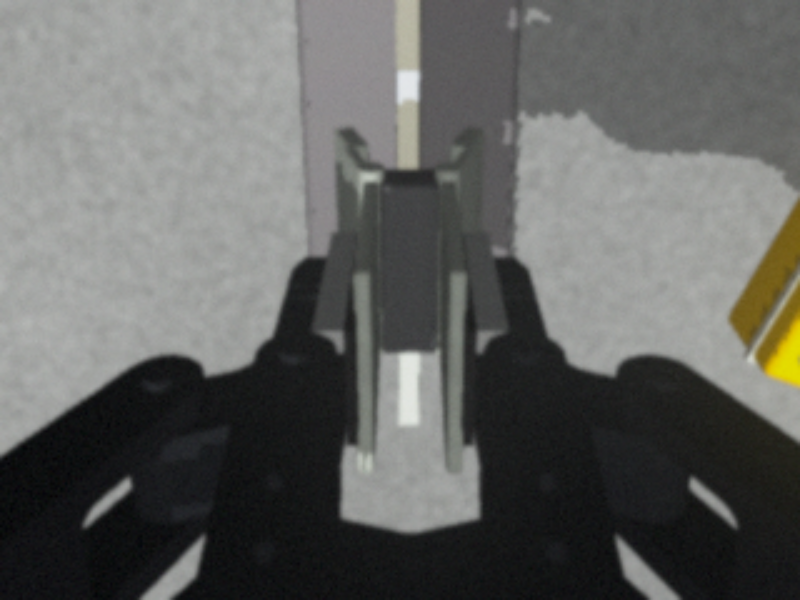

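The plate (crop column 408) runs midway between the jaws and parallel to them, so I'll lower it now and feel for contact.

```bash
python3 - <<'E'
from h import *
from workcell import env
x,y=.5075,-.1917
env.move_l([x,y,.160],v=.06);env.hold(.4)
s=env.sense();f0=s["contact_force"][2];print(s["time_s"],s["ee_pos"],s["contact_force"])
z=.156
while z>.138:
    env.move_l([x,y,z],v=.03);env.hold(.25);s=env.sense();f=s["contact_force"]
    print(round(s["time_s"],2),z,s["ee_pos"],f-[0,0,f0],s["width"])
    if f[2]-f0>4.2:break
    z-=.002 if f[2]-f0<1 else .001
E
```

```text
12.4333 [ 0.5076 -0.1917  0.1602] [ 0.2269 -0.0593 -1.4543]
12.97 0.156 [ 0.5076 -0.1917  0.156 ] [-0.9344  1.056   1.1416] 0.017520487172869467
13.47 0.155 [ 0.5075 -0.1917  0.155 ] [-0.7297 -0.4713 -0.0073] 0.017575089309763363
13.97 0.153 [ 0.5075 -0.1917  0.153 ] [ 0.2791 -0.4211  0.5145] 0.01754310605966214
14.47 0.151 [ 0.5077 -0.1918  0.1512] [ 0.6016 -0.612   2.3286] 0.017324668268904372
14.97 0.15 [ 0.5077 -0.1918  0.1502] [ 1.0827 -0.4851  3.2169] 0.017683507901115097
15.47 0.149 [ 0.5077 -0.1918  0.1491] [ 0.7895 -0.6485  4.0773] 0.01791675162323267
15.97 0.148 [ 0.5076 -0.1917  0.1481] [ 1.0099 -0.1965  4.6509] 0.01789381984495195
```

```bash
python3 - <<'E'
from h import *
from workcell import env
F=[]
for k in range(8):
    env.hold(.1);s=env.sense();F.append(s["contact_force"])
print(np.mean(F,0),s["ee_pos"],s["time_s"],s["grasp_force"],s["width"])
i=env.get_image("scene");cv2.imwrite("pics/f.png",cv2.resize(i["color"][130:280,130:330,::-1],(800,600),interpolation=cv2.INTER_CUBIC))
E
```

```text
[ 1.3951 -0.9411  3.6409] [ 0.5075 -0.1917  0.148 ] 16.7667 41.10685586929321 0.01771301507627542
```

View pics/f.png

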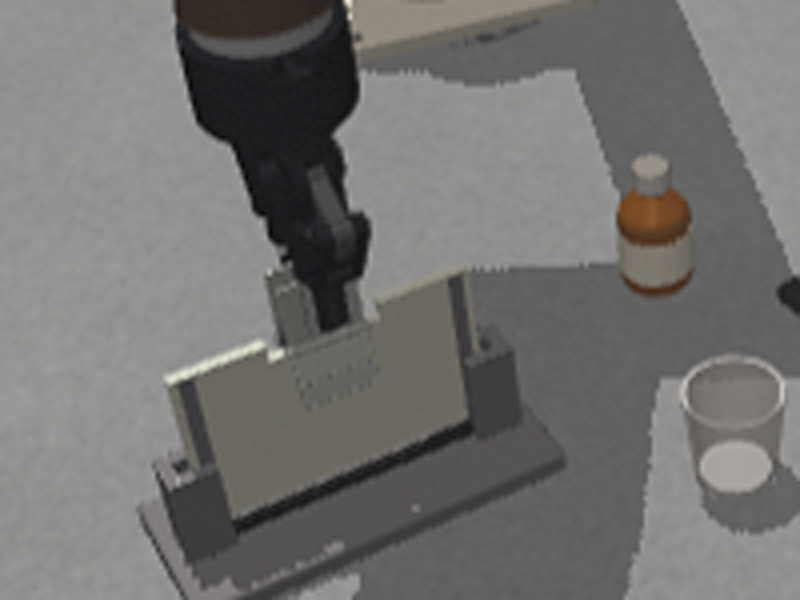

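The clip sits astride the cassette in the notch (crop px 330, 350), spread, with the cassette sunk about 4.5–5 mm at roughly 5 N. Handing in.

```bash
python3 -c "
from workcell import env
print(env.sign_off())"
```

```text
the job is handed in; nothing more can be done
None
```

I handed the job in at about 17 s: the wide clip is held spread, astride the cassette with its throat in the notch. The cassette is pressed down about 4.5–5 mm (estimated from a push of about 5 N). The narrow clip was still parked when last seen after the lift, I saw nothing else moved, and the judge returned no verdict.

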